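# Put the drill battery on charge

### The arm

A 6-joint arm with a two-finger parallel gripper is mounted at the origin on the work surface. World frame = base frame: x ahead of the robot, y to its left, z up, the work surface at z = 0. Lengths are in mm, angles in rad, forces in N, time in s.
With the tool pointing down it reaches from about 350 to 875 mm from the base axis. Payload 4.2 kg.
Tool frame: the origin (TCP) lies midway between the tips of the shut fingers; the grasp point (between the pads) lies 19 mm behind it; z points along the fingers, y is the line along which they close (so a half turn about z gives the same grasp; the last joint's range is limited). The gripper opens to 85 mm and grips with 20 to 120 N. Pads are 22 mm wide; open, the fingers measure 114 mm over their backs; the gripper's body (76 mm by 85 mm) begins 54 mm behind the grasp point. The pads swing forward as they close: fully open they stand 13 mm farther back than shut.
Start: joints at [-1.007, 0.385, 0.008, 0, -1.194, -0.259], TCP at [187.58, -596.165, 231.312] pointing down, gripper open.
Joint ranges: [-3.14, 3.14], [-1.21, 2.06], [-1.07, 1.41], [-3.16, 2.05], [-2.99, -0.16], [-3.1, 3.1]. Speed limits (rad/s): [2.79, 2.79, 3.14, 3.14, 3.14, 3.14].

### API

Orientations are given as a unit quaternion [x, y, z, w].
In Python, from bench import arm gives the robot as it stands.
- The arm moves only by the tool send_rows, never from a script. Its argument "targets" is a list of rows, each an object of numbers: "gripper": the gripper command: -1 is fully open, 1 is shut, values between are in proportion; "x", "y", "z": the shift along the tool's x, y, z in cm; "ax", "ay", "az": the turn, a rotation vector about the tool's x, y, z in degrees. A call has 1 to 5 rows; each row shifts and turns the commanded pose from where the row before left it, along the tool's axes as they then stand; what a row does not reach is not made up. A row lasts 1/12 s, in which the tool goes at most 41.7 mm and 7.16 degrees, less where a joint would pass 70% of its speed; a pose out of reach is approached as far as the arm can. A call is refused whole if a number of a shift passes 4.17 or a number of a turn 7.16, either way. A call with a gripper value outside its range is refused whole. The fingers move at their own pace and stop on an object; the grip force is fixed at half the most. Time passes only in rows, so rows that do not move let the fingers close. It gives the time, the measured TCP pose, the force, the opening and the grip force at its end, in the units of the state.
- arm.read_state(): the state, without advancing time (a new reading comes with each control period).
- arm.get_image(name): name is "side" or "top"; returns (picture, depth): 400x640x3 uint8, red, green, blue; 400x640 float32, mm along the optical axis (not along the pixel's ray), 0 where there is no reading.
- arm.camera_model(name): a dict with "fx", "fy", "cx", "cy" (pixels), "cam_to_world" (4x4, takes a point from camera to world coordinates). Camera axes: x right, y down, z forward; pixel columns grow to the right and rows downward; lengths in mm; the calibration is good to about 2 mm. A picture is of the moment at which its call begins. camera_model takes no time and is no camera call.
- arm.job_done(): hands the job in; it is judged then, once.
Trained networks look in the newest picture that a camera, given by its name, has taken for a name from the list of things; names that differ only in an ending like _2 or _b are one class to them, and where a whole thing is asked for, a point or a joint stands for the part that bears it (a point fixed in the world has none). Each returns a list of dicts, best first, with "score" (0 to 1); they miss things now and then, are a little off and sometimes report something else, mostly with a low value. They report only what shows in the picture. A call takes as long as a camera call. They do not tell look-alikes from the thing itself.
- arm.boxes_of(camera, thing): "rect" ([left, top, width, height] in pixels, round what is visible of it).
The state is a dict: "clock": time; "joints": joint angles; "joint_vel": joint speeds; "joint_efforts": joint torques, N m; "position": TCP position; "ee_rot": TCP orientation; "contact_force": force on the tool from outside, world axes, zero at the start; "wrist_torque": the same for the moment, N m; "gripper_width": finger opening in mm; "grasp_force": force on a finger pad.
Only numpy, scipy, OpenCV 4.12 (cv2) and the standard library are available. Lean on these libraries where they do the work, as an engineer would, in place of code of your own. Each camera call takes 0.05 s, during which the arm holds its last target. There are 200 camera calls.

### The job

Put the battery pack with the wide foot flange on charge: slide it, contacts end first, into the charger's channel until it is fully home and the sprung catch clicks out behind it, and let go of it. Then throw the supply switch lever all the way over, away from the robot's side. Leave the other pack and the tape measure, glue bottle, screw jar and timber offcut where they are.

Things in the scene. Friction and masses are not known exactly. Their poses are not given: they have to be found in the camera images.
- pack: Battery pack to charge, 110 (x) x 64 (y) x 70 mm high, about 0.5 kg. Black foot flange 110 x 64 x 12 mm, front corners cut off; on it a grey body 46 mm wide (y), from x = -53 to +45 mm, up to z = 70 mm: grip this across its width from above, near its top, so that the fingers clear the charger's lips. Origin: centre of the underside; +x points to the contacts end, which goes in first.
- pack_front (a point): Middle of the pack's front (contacts end) edge, at the underside of the flange, 55 mm ahead of the pack's origin.
- charger: Fixed charger, 220 (x) x 136 (y) mm. Origin: centre of its underside on the bench; the pack slides in along +x. Deck 12 mm above the bench from x = -110 mm to the stop at x = 62 mm, then a rear housing 87 mm high to x = 110 mm. Channel 68 mm wide (walls at y = +-34 mm) for the 64 mm flange.
- bay_stop (a point): Middle of the stop face at the rear of the channel, on the deck's surface (12 mm above the bench). With the pack home its front edge lies within about 3 mm of this point.
- bay_mouth (a point): Start of the straight channel, on its centre line, on the deck's surface, 134 mm before the stop. Before it the mouth flares out over 35 mm (32 mm high, to about 94 mm wide). From 27 mm after it lips cover the flange, 54 mm apart, underside 16 mm and top 22 mm above the deck, with a turned-up lead-in to 28 mm above the deck: the pack can only be slid in, not dropped in.
- catch (a joint): Sprung steel catch at the left (+y) of the channel's mouth: 0 m = fully out, its sloping nose 11 mm inside the channel; grows to 0.014 as the flange pushes it aside (4 N at rest, 9 N aside; pushing the pack past it takes about 6 to 15 N). Its flat face is 114 mm before the stop, so it springs back behind the 110 mm pack once that is home.
- catch_nose (a point): Tip of the catch's nose (moves with it), 20 mm above the bench.
- supply_switch (a joint): Supply switch lever: 0 rad = off, leaning 0.5 rad to the switch's -x side (towards the robot); 1.0 rad = fully on, leaning 0.5 rad to its +x side. Stays where it is left. Light to push (about 1 N).
- supply_switch_base: Grey switch block, 70 (x) x 50 (y) x 25 mm high, fixed, turned a little at random. Origin: centre of its underside on the bench; the lever swings in its x-z plane towards its +x about a pivot 22 mm above the bench over the origin.
- supply_switch_tip (a point): Centre of the black 26 mm ball at the lever's end, 80 mm from the pivot on a steel rod of 10 mm diameter (moves with it).
- post_pack: Another battery pack, not for this charger: 105 x 70 x 45 mm box with a round post of 42 mm diameter, 40 mm tall, on top; no flange. Origin under its centre. Leave alone.
- tape_measure: Tape measure 75 x 42 x 62 mm, standing on the bench; origin under its centre. Leave alone.
- glue_bottle: White bottle, 64 mm diameter, 170 mm tall; origin under its centre. Leave alone.
- screw_jar: Jar, 72 mm diameter, 90 mm tall; origin under its centre. Leave alone.
- offcut: Timber offcut 170 x 70 x 30 mm lying flat; origin under its centre. Leave alone.
Mind the look-alikes: they are no part of the job. Leave any green or yellow look-alike of the pack alone.

How it is judged (in metres and radians):
On the way, in this order (a step that is already met when the one before it is completed fails the run):
1. the pack is home in the charger, contacts end first, with the catch out behind it, and let go (x of pack_front in the frame of charger above 0.0565 m and distance between pack_front and bay_stop below 0.009 m and value of joint catch below 0.003 m and contact force between pack and the fingers below 0.2 N), for 0.2 s.
2. the supply switch is thrown over (value of joint supply_switch above 0.85 rad), for 0.2 s.
At the end, for the whole second after the job is handed in: The pack's front edge is within 5.5 mm of the stop along the channel and 9 mm in all, straight within 0.08 rad, the catch is back out (joint below 3 mm) behind it, the switch lever is beyond 0.85 of its 1.0 rad, and the pack is at rest (x of pack_front in the frame of charger above 0.0565 m and distance between pack_front and bay_stop below 0.009 m and angle between the x axis of pack and the x axis of charger, either way round below 0.08 rad and value of joint catch below 0.003 m and value of joint supply_switch above 0.85 rad and linear speed of pack below 0.02 m/s); the robot touches nothing.
It fails at once if the switch is thrown before the pack is home (value of joint supply_switch above 0.6 rad and distance between pack_front and bay_stop above 0.02 m).
It fails at once if the other pack, tape measure, glue bottle, jar or offcut is shifted by more than 40 mm (distance of any of post_pack, tape_measure, glue_bottle, screw_jar, offcut from where it was at the start of the episode above 0.04 m).
It also fails if it takes over 58 s, if anything falls off the work surface, if the arm or the gripper's body presses on something with over 40 N, if the wrist force passes 120 N, or if a joint passes its speed limit or range.

## Working session

There is one attempt and no reset: what is moved stays moved. The work goes in short steps, Python scripts to look and compute and a tool call to move; the robot and the scene stay as the last step left them, time stands still between calls to the robot, and variables do not carry over. Pictures are saved under pics/ and viewed, at most 10 in all, crops included, and the job is handed in when it is done.

Besides the shell and the picture viewer there is one more tool, called after ">>>" as a command line: name --argument value ..., lists and objects as JSON in quotes. send_rows: Moves the arm, as the interface text tells. Its arguments: {"type":"object","properties":{"targets":{"type":"array"}},"required":["targets"]}

```bash
ls; mkdir -p pics; python3 - <<'E'
from bench import arm
import cv2,numpy as np
s=arm.read_state();print(s)
for n in("top","side"):
    p,d=arm.get_image(n);np.savez(f"/tmp/{n}.npz",p=p,d=d);cv2.imwrite(f"pics/{n}0.png",p[:,:,::-1])
    m=arm.camera_model(n);print(n,m)
    for t in("pack","charger","supply_switch_base","supply_switch_tip","catch_nose"):print(t,arm.boxes_of(n,t)[:3])
E
```

```text
pics
{'clock': 0.0, 'joints': array([-1.00743489e+00,  3.85553227e-01,  6.62388358e-03, -4.93634046e-04,
       -1.19399364e+00, -2.58618301e-01]), 'joint_vel': array([ 0.00086189,  0.0015387 ,  0.00053251,  0.00078489, -0.00011712,
        0.00057173]), 'joint_efforts': array([ 1.63903901e-04, -3.92290449e+01,  1.88404799e+01,  4.18623984e+00,
       -4.68356215e-03, -4.88246798e-06]), 'position': array([ 187.38285288, -595.63738626,  230.22362648]), 'ee_rot': array([-1.51692550e-01,  9.88427128e-01,  1.06643175e-03, -2.14516151e-04]), 'contact_force': array([ 0.428611  , -0.39695558,  0.45468373]), 'wrist_torque': array([ 0.01106454, -0.02523185,  0.04131415]), 'grasp_force': 0.0, 'gripper_width': 85.38550762858574}
top {'fx': 368.5730213258655, 'fy': 368.5730213258655, 'cx': 314.3205107876288, 'cy': 200.1975498067025, 'cam_to_world': array([[-6.23673043e-03, -9.94002316e-01,  1.09181036e-01,
         3.93335177e+02],
       [-9.99828401e-01,  4.29394323e-03, -1.80202604e-02,
         1.85273011e+01],
       [ 1.74433634e-02, -1.09274689e-01, -9.93858527e-01,
         1.10580986e+0
[... 890 characters left out ...]
012032e-01,
         4.56992905e+02],
       [-1.57140555e-02, -6.75990365e-01, -7.36742896e-01,
         7.69393400e+02],
       [ 0.00000000e+00,  0.00000000e+00,  0.00000000e+00,
         1.00000000e+00]])}
pack [{'rect': [411.5, 192.2, 51.7, 35.3], 'score': 0.78}, {'rect': [356.1, 176.3, 46.8, 37.3], 'score': 0.63}]
charger [{'rect': [213.7, 184.1, 101.1, 81.6], 'score': 0.95}]
supply_switch_base [{'rect': [323.3, 151.6, 29.7, 26.8], 'score': 0.68}]
supply_switch_tip [{'rect': [337.3, 151.2, 16.3, 14.6], 'score': 0.58}]
catch_nose [{'rect': [271.3, 245.9, 11.6, 12.4], 'score': 0.58}, {'rect': [323.5, 153.9, 31.7, 27.3], 'score': 0.57}, {'rect': [214.2, 185.4, 99.6, 80.5], 'score': 0.28}]
```

```bash
python3 - <<'E'
import cv2
a=cv2.imread("pics/top0.png")[110:330,200:500];cv2.imwrite("pics/t1.png",cv2.resize(a,(800,587),interpolation=cv2.INTER_CUBIC))
a=cv2.imread("pics/side0.png")[130:290,190:490];cv2.imwrite("pics/s1.png",cv2.resize(a,(800,427),interpolation=cv2.INTER_CUBIC))
E
```

```text
(no output)
```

View pics/t1.png

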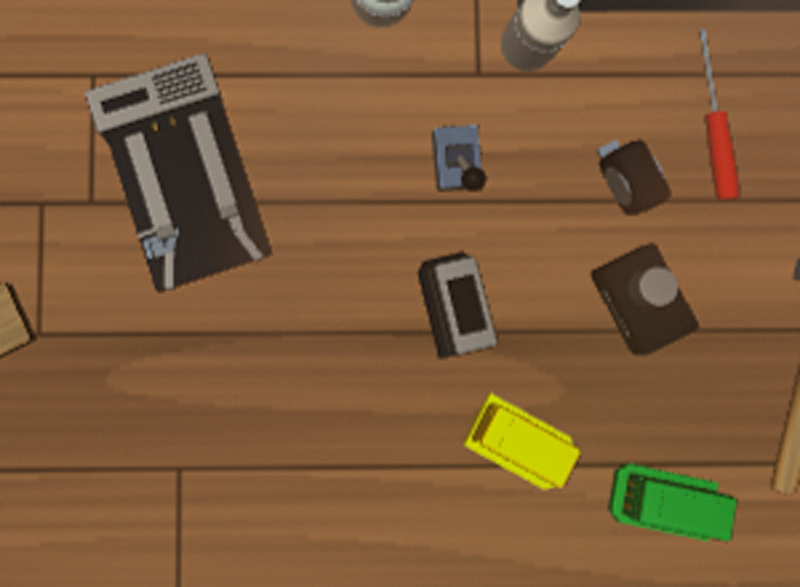

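View pics/s1.png

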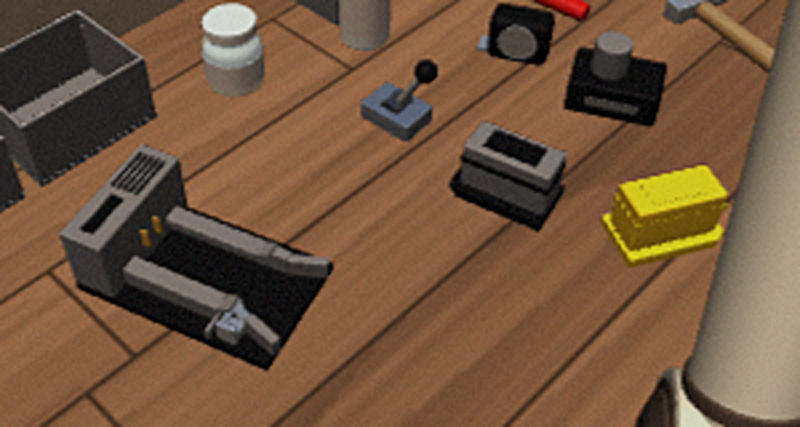

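The grey pack sits at full top px (372,224) and the charger at about (267,174). The switch is at (372,168) with its lever towards the robot, and the yellow and green packs are decoys. Next I'll measure with depth.

```bash
cat > h.py <<'E'
import numpy as np,cv2
from bench import arm
def cloud(n,new=True):
    if new: p,d=arm.get_image(n);np.savez(f"/tmp/{n}.npz",p=p,d=d)
    z=np.load(f"/tmp/{n}.npz");p,d=z["p"],z["d"];m=arm.camera_model(n)
    v,u=np.mgrid[:400,:640];c=np.stack([(u-m["cx"])/m["fx"]*d,(v-m["cy"])/m["fy"]*d,d],-1)
    M=m["cam_to_world"];w=c@M[:3,:3].T+M[:3,3];w[d==0]=np.nan
    return p,w
def rect(P):
    (c,(a,b),t)=cv2.minAreaRect(P[:,:2].astype(np.float32))
    if b>a:a,b,t=b,a,t+90
    t=(t+90)%180-90
    return np.round(c,1),round(a,1),round(b,1),round(t,1)
E
python3 - <<'E'
from h import *
for n in("top","side"):
    p,w=cloud(n,False)
    r={"pack":([350,200,392,248],[350,170,405,218])[n=="side"],"chg":([228,125,306,224],[210,180,320,270])[n=="side"],"sw":([358,150,388,186],[320,148,358,184])[n=="side"]}
    for k,(a,b,c,d) in r.items():
        q=w[b:d,a:c].reshape(-1,3);q=q[~np.isnan(q[:,0])];print(n,k,"z hist",np.histogram(q[:,2],[-20,3,9,15,20,30,40,55,65,80,95])[0])
        for lo,hi in {"pack":[(8,17),(60,80)],"chg":[(7,17),(28,45),(75,100)],"sw":[(20,32),(70,105)]}[k]:
            s=q[(q[:,2]>lo)&(q[:,2]<hi)]
            if len(s)>5:print("  ",lo,hi,len(s),rect(s),s.mean(0).round(1),np.median(s[:,2]).round(1))
E
```

```text
top pack z hist [1090  118  142   15   15   20   29   27  554    0]
   8 17 163 (array([ 443.5, -147.6]), 118.7, 50.3, -10.5) [ 448.2 -146.4   12. ] 11.9
   60 80 571 (array([ 438.6, -169.8]), 97.6, 47.4, 12.8) [ 438.2 -168.6   70.1] 70.2
top chg z hist [3689  455 1583  144  124  696   76   44   66  812]
   7 17 1814 (array([552.7, 150.4]), 183.2, 173.0, -71.9) [558.3 124.2  12. ] 12.0
   28 45 771 (array([560.2, 124.1]), 177.3, 133.4, 19.5) [571.8 132.9  34.1] 34.0
   75 100 833 (array([664.4, 161.8]), 134.7, 49.9, -71.8) [662.4 161.4  87. ] 87.3
top sw z hist [594  65  12  10 249  63   8   6   3   6]
   20 32 265 (array([ 607.2, -173. ]), 70.7, 49.7, 2.1) [ 610.7 -169.    25.2] 24.9
   70 105 61 (array([ 569.6, -174.1]), 26.5, 22.5, 41.2) [ 567.9 -173.9   99.1] 99.3
side pack z hist [1374  162  176   49   89   91  144  101  444    0]
   8 17 212 (array([ 459.2, -197.9]), 178.2, 167.3, -41.9) [ 437.1 -148.2   12.4] 12.6
   60 80 495 (array([ 438.7, -166.1]), 97.4, 50.6, 14.1) [ 436.4 -162.9   69.8] 70.7
side chg z hist [4892  484 1574  271  385  923  226  134  200  775]
   7 17 1783 (array([640.3, 143. ]), 355.8, 176.6, 6.7) [565.5 136.6  12.7] 12.7
   28 45 1096 (array([638.4, 152.1]), 351.4, 155.2, 9.9) [589.5 142.2  34.6] 34.6
   75 100 842 (array([664.4, 163.9]), 136.9, 50.1, -72.9) [659.5 168.9  86.8] 87.7
side sw z hist [838 102  35  35 215  42   8   9  11  17]
   20 32 222 (array([ 608.1, -171.5]), 71.6, 53.1, 2.2) [ 604.4 -166.7   25.7] 25.7
   70 105 64 (array([ 568.3, -170. ]), 25.8, 20.6, 39.2) [ 567.8 -169.6   94.8] 97.4
```

```bash
python3 - <<'E'
from h import *
t=np.radians(13.4);c=np.array([438.6,-168])
for n,(a,b,e,d) in {"top":(345,195,397,252),"side":(345,165,410,222)}.items():
    p,w=cloud(n,False);q=w[b:d,a:e].reshape(-1,3);q=q[~np.isnan(q[:,0])]
    l=np.c_[(q[:,:2]-c)@[np.cos(t),np.sin(t)],(q[:,:2]-c)@[-np.sin(t),np.cos(t)],q[:,2]]
    f=l[(l[:,2]>7)&(l[:,2]<16)&(abs(l[:,0])<80)&(abs(l[:,1])<50)]
    for y0 in range(-36,40,6):
        s=f[(f[:,1]>=y0)&(f[:,1]<y0+6)]
        if len(s):print(n,y0,len(s),s[:,0].min().round(1),s[:,0].max().round(1))
    tp=l[(l[:,2]>62)&(abs(l[:,0])<80)&(abs(l[:,1])<50)];print("body",np.percentile(tp[:,:2],[1,50,99],axis=0).round(1))
a=cv2.imread("pics/top0.png")[190:255,340:405];b=cv2.imread("pics/side0.png")[165:225,350:415]
cv2.imwrite("pics/z1.png",np.hstack([cv2.resize(a,(400,400),interpolation=2),cv2.resize(b,(400,400),interpolation=2)]))
E
```

```text
top -30 3 51.8 55.2
top -24 4 53.2 56.9
top -18 6 51.6 58.3
top -12 4 53.2 56.6
top -6 5 51.4 58.0
top 0 4 52.3 56.0
top 6 5 51.5 57.9
top 12 8 -50.4 58.6
top 18 43 -49.8 57.2
top 24 71 -51.0 52.2
top 30 10 -50.4 34.7
body [[-47.7 -23.4]
 [ -0.3  -0.2]
 [ 47.5  21.6]]
side -36 2 -49.2 -46.7
side -30 2 -49.4 -48.9
side -24 5 -49.3 -46.0
side -18 1 -48.0 -48.0
side -12 2 -49.6 -46.8
side -6 3 -49.1 59.9
side 0 5 -49.3 60.2
side 6 5 -49.1 58.7
side 12 8 -49.5 60.1
side 18 51 -48.2 60.8
side 24 56 -49.2 55.8
side 30 68 -49.0 50.0
body [[-47.1 -21.5]
 [ -1.7   5.5]
 [ 47.9  24.8]]
```

View pics/z1.png

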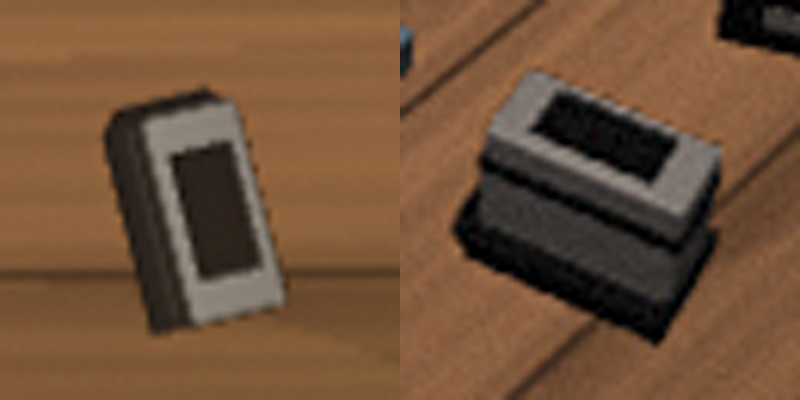

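The flange runs from −50 to +60 about the body centre, with its cut corners on the +x side. So the contacts end faces +x and the yaw is about 13.4°, with no flip needed. Moving above the pack.

>>> send_rows --targets '[{"gripper": -1,"x": -2.8,"y": 2.5},{"gripper": -1,"x": -2.8,"y": 2.5},{"gripper": -1,"x": -2.8,"y": 2.5},{"gripper": -1,"x": -2.8,"y": 2.5},{"gripper": -1,"x": -2.8,"y": 2.5}]'

```text
$.targets[0]: bad value
```

>>> send_rows --targets '[{"gripper": -1,"x": -2.8,"y": 2.5},{"gripper": -1,"x": -2.8,"y": 2.5},{"gripper": -1,"x": -2.8,"y": 2.5},{"gripper": -1,"x": -2.8,"y": 2.5},{"gripper": -1,"x": -2.8,"y": 2.5}]'

```text
$.targets[0]: bad value
```

>>> send_rows --targets '[{"gripper": -1,"x": -2.8,"y": 2.5,"z": 1.5},{"gripper": -1,"x": -2.8,"y": 2.5,"z": 1.5},{"gripper": -1,"x": -2.8,"y": 2.5,"z": 1.5},{"gripper": -1,"z": 3,"az": 4},{"gripper": -1}]'

```text
$.targets[0]: bad value
```

```bash
cat >> h.py <<'E'
from scipy.spatial.transform import Rotation as R
def go(x,y,z,yaw):
    """tool-frame shift (cm) and turn about z (deg) to a tool-down pose; yaw = world heading of the pack axis (-tool x)"""
    s=arm.read_state();r=R.from_quat(s["ee_rot"]);m=r.as_matrix()
    d=m.T@(np.array([x,y,z])-s["position"])/10
    h=np.degrees(np.arctan2(-m[1,0],-m[0,0]))
    print("t",s["clock"],"pos",s["position"].round(1),"yaw",h.round(2),"down",m[:,2].round(4),"F",s["contact_force"].round(1),"w",round(s["gripper_width"],1),round(s["grasp_force"],1))
    print(" shift cm",d.round(2),"az",round(h-yaw,2))
E
python3 - <<'E'
from h import *
go(438.6,-168.5,32,13.4)
E
```

```text
t 0.6 pos [ 187.6 -596.2  231.3] yaw 17.46 down [-0.  0. -1.] F [-0.1  0.7 -0.8] w 85.1 0.0
 shift cm [-36.78  33.26  19.93] az 4.06
```

>>> send_rows --targets '[{"gripper": -1,"x": -2.8,"y": 2.5,"z": 0,"ax": 0,"ay": 0,"az": 0},{"gripper": -1,"x": -2.8,"y": 2.5,"z": 0,"ax": 0,"ay": 0,"az": 0},{"gripper": -1,"x": -2.8,"y": 2.5,"z": 0,"ax": 0,"ay": 0,"az": 0},{"gripper": -1,"x": -2.8,"y": 2.5,"z": 0,"ax": 0,"ay": 0,"az": 0},{"gripper": -1,"x": -2.8,"y": 2.5,"z": 0,"ax": 0,"ay": 0,"az": 0}]'

```text
clock: 1.02
position: [284.1, -433.5, 231.4]
ee_rot: [-0.152, 0.988, -0.0, 0.0]
contact_force: [0.7, 0.5, -0.1]
gripper_width: 85.1
grasp_force: 0.0
```

>>> send_rows --targets '[{"gripper": -1,"x": -2.8,"y": 2.5,"z": 0,"ax": 0,"ay": 0,"az": 0},{"gripper": -1,"x": -2.8,"y": 2.5,"z": 0,"ax": 0,"ay": 0,"az": 0},{"gripper": -1,"x": -2.8,"y": 2.5,"z": 0,"ax": 0,"ay": 0,"az": 0},{"gripper": -1,"x": -2.8,"y": 2.5,"z": 0,"ax": 0,"ay": 0,"az": 0},{"gripper": -1,"x": -2.8,"y": 2.5,"z": 0,"ax": 0,"ay": 0,"az": 0}]'

```text
clock: 1.43
position: [380.2, -272.0, 231.7]
ee_rot: [-0.152, 0.988, -0.0, 0.0]
contact_force: [0.5, -0.9, -0.0]
gripper_width: 85.5
grasp_force: 0.0
```

>>> send_rows --targets '[{"gripper": -1,"x": -2.8,"y": 2.5,"z": 1.5,"ax": 0,"ay": 0,"az": 0},{"gripper": -1,"x": -2.8,"y": 2.5,"z": 1.5,"ax": 0,"ay": 0,"az": 0},{"gripper": -1,"x": -2.8,"y": 2.5,"z": 1.5,"ax": 0,"ay": 0,"az": 0},{"gripper": -1,"x": 0,"y": 0,"z": 3,"ax": 0,"ay": 0,"az": 4},{"gripper": -1,"x": 0,"y": 0,"z": 0,"ax": 0,"ay": 0,"az": 0}]'

```text
clock: 1.85
position: [434.9, -174.5, 152.1]
ee_rot: [-0.118, 0.993, 0.002, -0.004]
contact_force: [-1.1, -0.1, -2.0]
gripper_width: 85.8
grasp_force: 0.0
```

```bash
python3 - <<'E'
from h import *
go(438.6,-168.5,32,13.4)
E
```

```text
t 1.85 pos [ 434.9 -174.5  152.1] yaw 13.53 down [-0.0091  0.0022 -1.    ] F [-1.1 -0.1 -2. ] w 85.8 0.0
 shift cm [-0.6   0.44 12.  ] az 0.13
```

>>> send_rows --targets '[{"gripper": -1,"x": -0.45,"y": 0.45,"z": 0,"ax": 0,"ay": 0,"az": 0},{"gripper": -1,"x": 0,"y": 0,"z": 3,"ax": 0,"ay": 0,"az": 0},{"gripper": -1,"x": 0,"y": 0,"z": 3,"ax": 0,"ay": 0,"az": 0},{"gripper": -1,"x": 0,"y": 0,"z": 0,"ax": 0,"ay": 0,"az": 0},{"gripper": -1,"x": 0,"y": 0,"z": 0,"ax": 0,"ay": 0,"az": 0}]'

```text
clock: 2.27
position: [440.7, -172.3, 97.1]
ee_rot: [-0.117, 0.993, -0.0, -0.0]
contact_force: [0.8, -0.0, 0.3]
gripper_width: 85.5
grasp_force: 0.0
```

```bash
python3 - <<'E'
from h import *
go(438.6,-168.5,32,13.4)
E
```

```text
t 2.2667 pos [ 440.7 -172.3   97.1] yaw 13.46 down [-8.e-04 -7.e-04 -1.e+00] F [ 0.8 -0.   0.3] w 85.5 0.0
 shift cm [0.1  0.42 6.51] az 0.06
```

Descend and grip.

>>> send_rows --targets '[{"gripper": -1,"x": 0.1,"y": 0.4,"z": 2.2,"ax": 0,"ay": 0,"az": 0},{"gripper": -1,"x": 0,"y": 0,"z": 2.2,"ax": 0,"ay": 0,"az": 0},{"gripper": -1,"x": 0,"y": 0,"z": 2.1,"ax": 0,"ay": 0,"az": 0},{"gripper": -1,"x": 0,"y": 0,"z": 0,"ax": 0,"ay": 0,"az": 0},{"gripper": -1,"x": 0,"y": 0,"z": 0,"ax": 0,"ay": 0,"az": 0}]'

```text
clock: 2.68
position: [440.0, -168.4, 32.9]
ee_rot: [-0.117, 0.993, -0.0, 0.001]
contact_force: [0.3, -0.6, 0.9]
gripper_width: 84.9
grasp_force: 0.0
```

>>> send_rows --targets '[{"gripper": 1,"x": 0,"y": 0,"z": 0,"ax": 0,"ay": 0,"az": 0},{"gripper": 1,"x": 0,"y": 0,"z": 0,"ax": 0,"ay": 0,"az": 0},{"gripper": 1,"x": 0,"y": 0,"z": 0,"ax": 0,"ay": 0,"az": 0},{"gripper": 1,"x": 0,"y": 0,"z": 0,"ax": 0,"ay": 0,"az": 0},{"gripper": 1,"x": 0,"y": 0,"z": 0,"ax": 0,"ay": 0,"az": 0}]'

```text
clock: 3.1
position: [440.2, -168.2, 33.1]
ee_rot: [-0.118, 0.993, -0.001, 0.002]
contact_force: [-1.0, -0.4, 6.3]
gripper_width: 45.2
grasp_force: 62.8
```

>>> send_rows --targets '[{"gripper": 1,"x": 0,"y": 0,"z": 0,"ax": 0,"ay": 0,"az": 0},{"gripper": 1,"x": 0,"y": 0,"z": 0,"ax": 0,"ay": 0,"az": 0},{"gripper": 1,"x": 0,"y": 0,"z": 0,"ax": 0,"ay": 0,"az": 0}]'

```text
clock: 3.35
position: [440.1, -168.2, 33.1]
ee_rot: [-0.118, 0.993, -0.001, 0.002]
contact_force: [-0.2, -1.2, 6.6]
gripper_width: 45.5
grasp_force: 62.8
```

>>> send_rows --targets '[{"gripper": 1,"x": 0,"y": 0,"z": -2,"ax": 0,"ay": 0,"az": 0},{"gripper": 1,"x": 0,"y": 0,"z": -2.5,"ax": 0,"ay": 0,"az": 0},{"gripper": 1,"x": 0,"y": 0,"z": -2.5,"ax": 0,"ay": 0,"az": 0},{"gripper": 1,"x": -0.4,"y": 2,"z": 0,"ax": 0,"ay": 0,"az": 0},{"gripper": 1,"x": -0.6,"y": 3.2,"z": 0,"ax": 0,"ay": 0,"az": 0}]'

```text
clock: 3.77
position: [436.9, -115.6, 102.6]
ee_rot: [-0.115, 0.993, 0.0, 0.002]
contact_force: [1.3, 0.4, -6.5]
gripper_width: 45.2
grasp_force: 64.3
```

>>> send_rows --targets '[{"gripper": 1,"x": -0.6,"y": 3.2,"z": 0,"ax": 0,"ay": 0,"az": 0},{"gripper": 1,"x": -0.6,"y": 3.2,"z": 0,"ax": 0,"ay": 0,"az": 0},{"gripper": 1,"x": -0.6,"y": 3.2,"z": 0,"ax": 0,"ay": 0,"az": 0},{"gripper": 1,"x": -0.6,"y": 3.2,"z": 0,"ax": 0,"ay": 0,"az": 0},{"gripper": 1,"x": -0.6,"y": 3.2,"z": 0,"ax": 0,"ay": 0,"az": 0}]'

```text
clock: 4.18
position: [426.6, 48.8, 100.9]
ee_rot: [-0.117, 0.993, 0.0, -0.001]
contact_force: [0.6, -0.3, -5.0]
gripper_width: 45.6
grasp_force: 64.3
```

>>> send_rows --targets '[{"gripper": 1,"x": -0.6,"y": 2.5,"z": 0,"ax": 0,"ay": 0,"az": 0},{"gripper": 1,"x": 0,"y": 1.2,"z": 0,"ax": 0,"ay": 0,"az": 0},{"gripper": 1,"x": 0,"y": 0,"z": 0,"ax": 0,"ay": 0,"az": -2.4},{"gripper": 1,"x": 0,"y": 0,"z": 0,"ax": 0,"ay": 0,"az": -2.4},{"gripper": 1,"x": 0,"y": 0,"z": 0,"ax": 0,"ay": 0,"az": 0}]'

```text
clock: 4.6
position: [424.2, 85.0, 100.8]
ee_rot: [-0.159, 0.987, -0.0, -0.001]
contact_force: [-0.8, -0.4, -6.1]
gripper_width: 45.5
grasp_force: 64.1
```

```bash
python3 - <<'E'
from h import *
go(428,85,103,18.2)
p,w=cloud("top");cv2.imwrite("pics/top2.png",cv2.resize(p[110:260,220:370,::-1],(600,600),interpolation=2))
p,w2=cloud("side");cv2.imwrite("pics/side2.png",cv2.resize(p[150:310,200:400,::-1],(750,600),interpolation=2))
# refine charger: lips (z 30-37) and housing
q=w[100:225,225:310].reshape(-1,3);q=q[~np.isnan(q[:,0])]
h=q[q[:,2]>80];print("housing",rect(h[h[:,0]>600]))
s=w2[100:260,210:330].reshape(-1,3);s=s[(s[:,2]>80)&(s[:,2]<95)&(s[:,0]>600)];print("side",rect(s))
E
```

```text
t 4.6 pos [424.2  85.  100.8] yaw 18.32 down [-2.1e-03 -5.0e-04 -1.0e+00] F [-0.8 -0.4 -6.1] w 45.5 64.1
 shift cm [-0.36 -0.12 -0.22] az 0.12
housing (array([663.7, 161.7]), 135.4, 49.5, -72.3)
side (array([837.1,  11.6]), 570.9, 226.5, -61.4)
```

View pics/side2.png

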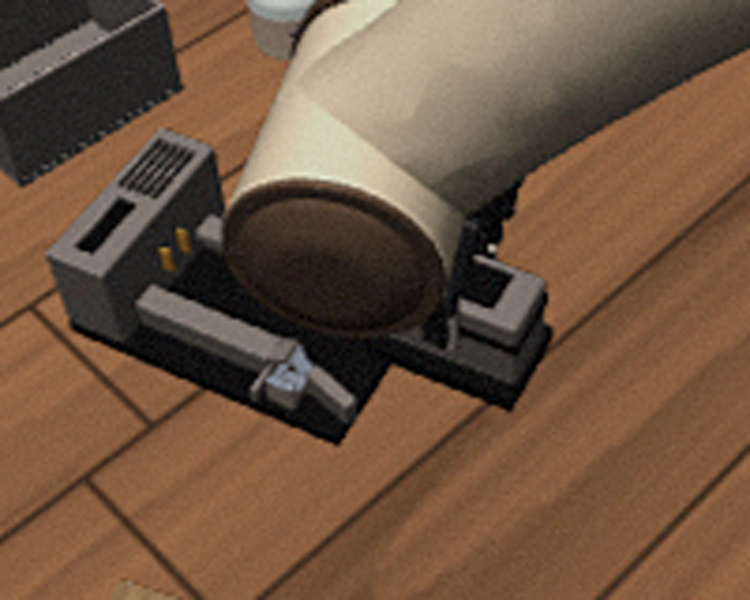

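View pics/top2.png

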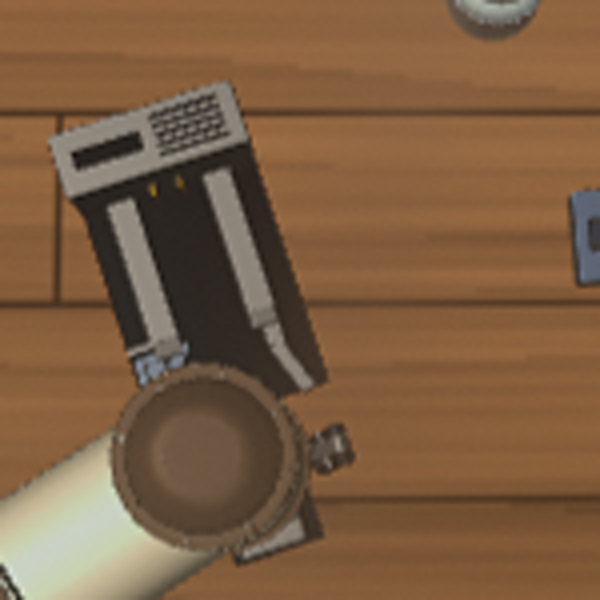

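The pack is held level behind the mouth, in line with the channel. I'll check the lateral offset from lips to pack with the same camera.

```bash
python3 - <<'E'
from h import *
for yaw in(17.7,18.2):
    t=np.radians(yaw);c=np.array([664.2,162])-86*np.array([np.cos(t),np.sin(t)])
    print("yaw",yaw,"chg",c.round(1))
    for n in("top","side"):
        p,w=cloud(n,False);q=w.reshape(-1,3);q=q[~np.isnan(q[:,0])]
        l=np.c_[(q[:,:2]-c)@[np.cos(t),np.sin(t)],(q[:,:2]-c)@[-np.sin(t),np.cos(t)],q[:,2]]
        lip=l[(abs(l[:,2]-34)<4)&(l[:,0]>-35)&(l[:,0]<58)&(abs(l[:,1])<60)]
        for x0 in(-35,-10,15,40):
            s=lip[(lip[:,0]>x0)&(lip[:,0]<x0+25)];a=s[s[:,1]<0][:,1];b=s[s[:,1]>0][:,1]
            if len(a)>5 and len(b)>5:print(n,x0,len(a),len(b),"right lip",np.percentile(a,[3,97]).round(1),"left",np.percentile(b,[3,97]).round(1))
        h=l[(l[:,2]>80)&(l[:,0]>40)&(l[:,0]<130)&(abs(l[:,1])<90)&(l[:,2]<95)];print(n,"housing x",np.percentile(h[:,0],[1,99]).round(1),"y",np.percentile(h[:,1],[1,99]).round(1))
        pk=l[(l[:,2]>120)&(l[:,2]<150)&(l[:,0]<-180)&(l[:,0]>-235)&(abs(l[:,1])<60)]
        if len(pk)>5:print(n,"pack rear top",len(pk),np.percentile(pk,[2,50,98],axis=0).round(1).tolist())
    s=arm.read_state();d=s["position"][:2]-c;print("TCP in chg",d@[np.cos(t),np.sin(t)],d@[-np.sin(t),np.cos(t)])
E
```

```text
yaw 17.7 chg [582.3 135.9]
top -35 53 51 right lip [-47.4 -29.8] left [26.4 45.4]
top -10 54 57 right lip [-47.6 -29.1] left [26.3 44.8]
top 15 52 57 right lip [-47.3 -28.8] left [26.7 45.2]
top 40 40 41 right lip [-46.9 -28.7] left [26.3 45.8]
top housing x [ 61.8 109.5] y [-66.6  65.9]
top pack rear top 70 [[-216.8, -23.5, 122.4], [-211.8, -8.4, 137.9], [-201.3, 19.9, 143.2]]
side 40 27 47 right lip [-44.  -22.1] left [28.1 47.3]
side housing x [ 62.7 110.7] y [-64.2  69.1]
side pack rear top 348 [[-214.9, -19.0, 121.4], [-199.5, 7.6, 137.8], [-180.7, 24.2, 141.1]]
TCP in chg -165.67769253771627 -0.8009499037441102
yaw 18.2 chg [582.5 135.1]
top -35 54 53 right lip [-46.4 -28.9] left [27.5 46.4]
top -10 53 57 right lip [-46.9 -28.3] left [27.1 45.6]
top 15 54 55 right lip [-46.8 -28.2] left [27.2 45.8]
top 40 39 43 right lip [-46.7 -28.3] left [26.7 46.1]
top housing x [ 61.9 109.1] y [-66.6  65.8]
top pack rear top 70 [[-216.7, -20.9, 122.4], [-211.8, -5.8, 137.9], [-201.5, 22.5, 143.2]]
side 40 29 45 right lip [-43.7 -22.7] left [28.4 47.6]
side housing x [ 62.9 110.7] y [-64.1  69.1]
side pack rear top 348 [[-215.0, -16.6, 121.4], [-199.4, 9.9, 137.9], [-180.8, 26.7, 141.1]]
TCP in chg -165.67509894013546 1.3953549120532376
```

>>> send_rows --targets '[{"gripper": 1,"x": -1,"y": -0.12,"z": 0,"ax": 0,"ay": 0,"az": 0.3},{"gripper": 1,"x": -0.8,"y": 0,"z": 2,"ax": 0,"ay": 0,"az": 0},{"gripper": 1,"x": 0,"y": 0,"z": 2,"ax": 0,"ay": 0,"az": 0},{"gripper": 1,"x": 0,"y": 0,"z": 0.9,"ax": 0,"ay": 0,"az": 0},{"gripper": 1,"x": 0,"y": 0,"z": 0,"ax": 0,"ay": 0,"az": 0}]'

```text
clock: 5.12
position: [442.1, 88.5, 50.2]
ee_rot: [-0.155, 0.988, -0.001, -0.003]
contact_force: [0.1, 0.6, -4.9]
gripper_width: 45.6
grasp_force: 63.9
```

```bash
cat >> h.py <<'E'
def chg():
    t=np.radians(18.0);s=arm.read_state();d=s["position"][:2]-[582.4,135.4]
    a=np.array([np.cos(t),np.sin(t)]);b=np.array([-a[1],a[0]]);f=s["contact_force"]
    print("in chg",(d@a).round(1),(d@b).round(1),"F fwd/left/up",(f[:2]@a).round(1),(f[:2]@b).round(1),f[2].round(1))
E
python3 - <<'E'
from h import *
go(0,0,46.5,18.0);chg()
E
```

```text
t 5.1167 pos [442.1  88.5  50.2] yaw 17.85 down [-0.0047 -0.0026 -1.    ] F [ 0.1  0.6 -4.9] w 45.6 63.9
 shift cm [44.79  5.13  0.59] az -0.15
in chg -147.9 -1.3 F fwd/left/up 0.3 0.5 -4.9
```

>>> send_rows --targets '[{"gripper": 1,"x": 0,"y": 0.05,"z": 0.2,"ax": 0,"ay": 0,"az": 0},{"gripper": 1,"x": -0.5,"y": 0,"z": 0,"ax": 0,"ay": 0,"az": 0},{"gripper": 1,"x": -0.5,"y": 0,"z": 0,"ax": 0,"ay": 0,"az": 0},{"gripper": 1,"x": -0.5,"y": 0,"z": 0,"ax": 0,"ay": 0,"az": 0},{"gripper": 1,"x": 0,"y": 0,"z": 0,"ax": 0,"ay": 0,"az": 0}]'

```text
clock: 5.53
position: [459.4, 95.7, 51.2]
ee_rot: [-0.156, 0.988, 0.001, 0.002]
contact_force: [0.2, -0.4, -5.3]
gripper_width: 45.4
grasp_force: 64.0
```

```bash
python3 - <<'E'
from h import *
go(0,0,46.5,18.0);chg()
E
```

```text
t 5.5333 pos [459.4  95.7  51.2] yaw 17.99 down [ 0.0036  0.0017 -1.    ] F [ 0.2 -0.4 -5.3] w 45.4 64.0
 shift cm [46.65  5.09  0.29] az -0.01
in chg -129.2 0.3 F fwd/left/up 0.0 -0.5 -5.3
```

>>> send_rows --targets '[{"gripper": 1,"x": 0,"y": -0.08,"z": 0.4,"ax": 0,"ay": 0,"az": 0},{"gripper": 1,"x": 0,"y": 0,"z": 0,"ax": 0,"ay": 0,"az": 0},{"gripper": 1,"x": 0,"y": 0,"z": 0,"ax": 0,"ay": 0,"az": 0},{"gripper": 1,"x": 0,"y": 0,"z": 0,"ax": 0,"ay": 0,"az": 0}]'

```text
clock: 5.87
position: [457.0, 93.7, 46.2]
ee_rot: [-0.156, 0.988, -0.0, -0.0]
contact_force: [0.4, -0.1, -4.5]
gripper_width: 45.4
grasp_force: 64.1
```

```bash
python3 - <<'E'
from h import *
go(0,0,46.5,18.0);chg()
E
```

```text
t 5.8667 pos [457.   93.7  46.2] yaw 17.96 down [-4.e-04 -3.e-04 -1.e+00] F [ 0.4 -0.1 -4.5] w 45.4 64.1
 shift cm [ 4.636e+01  5.180e+00 -1.000e-02] az -0.04
in chg -132.2 -1.0 F fwd/left/up 0.3 -0.2 -4.5
```

>>> send_rows --targets '[{"gripper": 1,"x": -0.6,"y": 0,"z": 0,"ax": 0,"ay": 0,"az": 0},{"gripper": 1,"x": -0.6,"y": 0,"z": 0,"ax": 0,"ay": 0,"az": 0},{"gripper": 1,"x": -0.6,"y": 0,"z": 0,"ax": 0,"ay": 0,"az": 0},{"gripper": 1,"x": -0.6,"y": 0,"z": 0,"ax": 0,"ay": 0,"az": 0},{"gripper": 1,"x": 0,"y": 0,"z": 0,"ax": 0,"ay": 0,"az": 0}]'

```text
clock: 6.28
position: [478.5, 99.3, 45.8]
ee_rot: [-0.156, 0.988, -0.002, -0.004]
contact_force: [-2.9, -6.0, -2.1]
gripper_width: 45.1
grasp_force: 64.5
```

```bash
python3 - <<'E'
from h import *
go(0,0,46.5,18.0);chg()
E
```

```text
t 6.2833 pos [478.5  99.3  45.8] yaw 17.91 down [-0.0065 -0.0044 -1.    ] F [-2.9 -6.  -2.1] w 45.1 64.5
 shift cm [48.59  5.26  0.28] az -0.09
in chg -110.0 -2.2 F fwd/left/up -4.6 -4.8 -2.1
```

>>> send_rows --targets '[{"gripper": 1,"x": -0.6,"y": 0,"z": 0,"ax": 0,"ay": 0,"az": 0},{"gripper": 1,"x": -0.6,"y": 0,"z": 0,"ax": 0,"ay": 0,"az": 0},{"gripper": 1,"x": 0,"y": 0,"z": 0,"ax": 0,"ay": 0,"az": 0}]'

```text
clock: 6.53
position: [483.7, 100.3, 46.4]
ee_rot: [-0.156, 0.988, -0.003, -0.01]
contact_force: [-19.7, -6.5, 17.5]
gripper_width: 45.7
grasp_force: 66.7
```

```bash
python3 - <<'E'
from h import *
go(0,0,46.5,18.0);chg()
E
```

```text
t 6.5333 pos [483.7 100.3  46.4] yaw 17.89 down [-0.019  -0.0097 -0.9998] F [-19.7  -6.5  17.5] w 45.7 66.7
 shift cm [49.1   5.32  1.01] az -0.11
in chg -104.7 -2.9 F fwd/left/up -20.8 -0.1 17.5
```

>>> send_rows --targets '[{"gripper": 1,"x": 0,"y": 0.1,"z": -0.2,"ax": 0,"ay": 0,"az": 0},{"gripper": 1,"x": -0.3,"y": 0,"z": 0,"ax": 0,"ay": 0,"az": 0},{"gripper": 1,"x": -0.3,"y": 0,"z": 0,"ax": 0,"ay": 0,"az": 0},{"gripper": 1,"x": 0,"y": 0,"z": 0,"ax": 0,"ay": 0,"az": 0}]'

```text
clock: 6.87
position: [493.7, 104.7, 47.4]
ee_rot: [-0.155, 0.988, -0.002, -0.004]
contact_force: [1.4, -6.7, -5.4]
gripper_width: 45.3
grasp_force: 64.1
```

```bash
python3 - <<'E'
from h import *
go(0,0,46.5,18.0);chg()
p,w2=cloud("side");cv2.imwrite("pics/side3.png",cv2.resize(p[180:290,210:360,::-1],(800,587),interpolation=2))
print(arm.boxes_of("side","catch_nose"))
E
```

```text
t 6.8667 pos [493.7 104.7  47.4] yaw 17.88 down [-0.008  -0.0052 -1.    ] F [ 1.4 -6.7 -5.4] w 45.3 64.1
 shift cm [50.2   5.19  0.55] az -0.12
in chg -93.8 -1.8 F fwd/left/up -0.7 -6.8 -5.4
[{'rect': [268.4, 249.0, 15.7, 11.8], 'score': 0.5}]
```

View pics/side3.png

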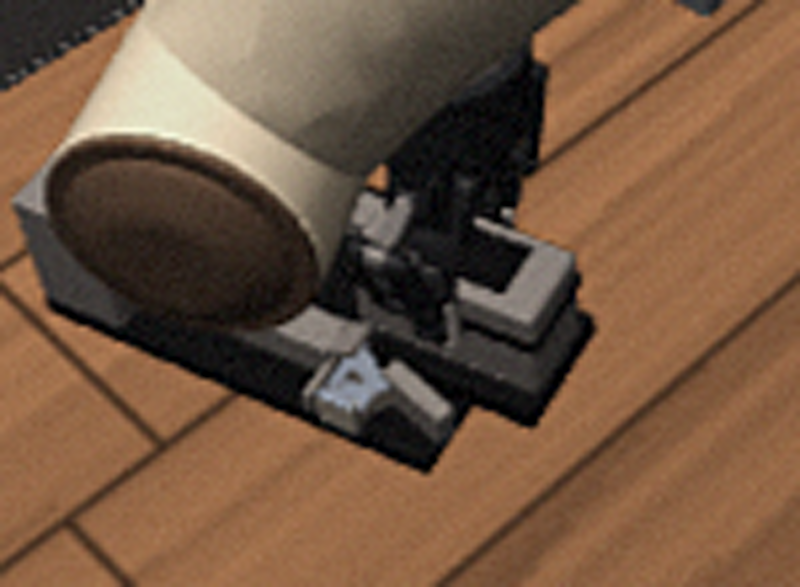

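The nose has pushed the catch aside and the forward force has dropped to about zero. Carry on sliding.

>>> send_rows --targets '[{"gripper": 1,"x": -0.7,"y": 0,"z": 0,"ax": 0,"ay": 0,"az": 0},{"gripper": 1,"x": -0.7,"y": 0,"z": 0,"ax": 0,"ay": 0,"az": 0},{"gripper": 1,"x": -0.7,"y": 0,"z": 0,"ax": 0,"ay": 0,"az": 0},{"gripper": 1,"x": -0.7,"y": 0,"z": 0,"ax": 0,"ay": 0,"az": 0},{"gripper": 1,"x": 0,"y": 0,"z": 0,"ax": 0,"ay": 0,"az": 0}]'

```text
clock: 7.38
position: [523.9, 114.6, 47.5]
ee_rot: [-0.156, 0.988, -0.002, -0.002]
contact_force: [2.8, -6.4, -6.9]
gripper_width: 45.3
grasp_force: 64.1
```

```bash
python3 - <<'E'
from h import *
go(0,0,46.5,18.0);chg()
E
```

```text
t 7.3833 pos [523.9 114.6  47.5] yaw 17.95 down [-0.003  -0.0035 -1.    ] F [ 2.8 -6.4 -6.9] w 45.3 64.1
 shift cm [53.38  5.24  0.29] az -0.05
in chg -62.0 -1.7 F fwd/left/up 0.7 -7.0 -6.9
```

>>> send_rows --targets '[{"gripper": 1,"x": -0.8,"y": 0,"z": 0,"ax": 0,"ay": 0,"az": 0},{"gripper": 1,"x": -0.8,"y": 0,"z": 0,"ax": 0,"ay": 0,"az": 0},{"gripper": 1,"x": -0.8,"y": 0,"z": 0,"ax": 0,"ay": 0,"az": 0},{"gripper": 1,"x": -0.8,"y": 0,"z": 0,"ax": 0,"ay": 0,"az": 0},{"gripper": 1,"x": -0.8,"y": 0,"z": 0,"ax": 0,"ay": 0,"az": 0}]'

```text
clock: 7.8
position: [560.5, 126.1, 47.1]
ee_rot: [-0.156, 0.988, -0.002, -0.003]
contact_force: [-0.2, -7.1, -4.9]
gripper_width: 45.1
grasp_force: 64.2
```

```bash
python3 - <<'E'
from h import *
go(0,0,46.5,18.0);chg()
E
```

```text
t 7.8 pos [560.5 126.1  47.1] yaw 17.99 down [-0.0058 -0.0048 -1.    ] F [-0.2 -7.1 -4.9] w 45.1 64.2
 shift cm [57.2   5.31  0.45] az -0.01
in chg -23.7 -2.0 F fwd/left/up -2.4 -6.7 -4.9
```

>>> send_rows --targets '[{"gripper": 1,"x": -0.6,"y": 0,"z": 0,"ax": 0,"ay": 0,"az": 0},{"gripper": 1,"x": -0.6,"y": 0,"z": 0,"ax": 0,"ay": 0,"az": 0},{"gripper": 1,"x": -0.5,"y": 0,"z": 0,"ax": 0,"ay": 0,"az": 0},{"gripper": 1,"x": -0.3,"y": 0,"z": 0,"ax": 0,"ay": 0,"az": 0},{"gripper": 1,"x": 0,"y": 0,"z": 0,"ax": 0,"ay": 0,"az": 0}]'

```text
clock: 8.22
position: [580.4, 132.6, 47.1]
ee_rot: [-0.157, 0.988, -0.002, -0.002]
contact_force: [1.0, -6.8, -6.1]
gripper_width: 45.4
grasp_force: 64.2
```

```bash
python3 - <<'E'
from h import *
go(0,0,46.5,18.0);chg()
E
```

```text
t 8.2167 pos [580.4 132.6  47.1] yaw 18.04 down [-0.0041 -0.0044 -1.    ] F [ 1.  -6.8 -6.1] w 45.4 64.2
 shift cm [59.29  5.36  0.36] az 0.04
in chg -2.8 -2.0 F fwd/left/up -1.1 -6.8 -6.1
```

>>> send_rows --targets '[{"gripper": 1,"x": -0.3,"y": 0,"z": 0,"ax": 0,"ay": 0,"az": 0},{"gripper": 1,"x": -0.3,"y": 0,"z": 0,"ax": 0,"ay": 0,"az": 0},{"gripper": 1,"x": -0.3,"y": 0,"z": 0,"ax": 0,"ay": 0,"az": 0},{"gripper": 1,"x": 0,"y": 0,"z": 0,"ax": 0,"ay": 0,"az": 0}]'

```text
clock: 8.55
position: [587.4, 136.4, 47.0]
ee_rot: [-0.155, 0.988, -0.001, -0.003]
contact_force: [-3.1, -2.5, -5.3]
gripper_width: 45.3
grasp_force: 64.4
```

```bash
python3 - <<'E'
from h import *
go(0,0,46.5,18.0);chg()
E
```

```text
t 8.55 pos [587.4 136.4  47. ] yaw 17.89 down [-0.0063 -0.0027 -1.    ] F [-3.1 -2.5 -5.3] w 45.3 64.4
 shift cm [60.09  5.06  0.45] az -0.11
in chg 5.0 -0.5 F fwd/left/up -3.7 -1.4 -5.3
```

The sideways catch force is gone at x≈5, so the catch has clicked out. One small push more, settle onto the deck, then release.

>>> send_rows --targets '[{"gripper": 1,"x": -0.2,"y": 0,"z": 0,"ax": 0,"ay": 0,"az": 0},{"gripper": 1,"x": 0,"y": 0,"z": 0.1,"ax": 0,"ay": 0,"az": 0},{"gripper": 1,"x": 0,"y": 0,"z": 0,"ax": 0,"ay": 0,"az": 0}]'

```text
clock: 8.8
position: [587.4, 136.6, 46.1]
ee_rot: [-0.156, 0.988, -0.001, -0.005]
contact_force: [-7.7, -2.7, -3.3]
gripper_width: 45.3
grasp_force: 64.7
```

```bash
python3 - <<'E'
from h import *
chg()
E
```

```text
in chg 5.2 -0.4 F fwd/left/up -8.2 -0.2 -3.3
```

>>> send_rows --targets '[{"gripper": -1,"x": 0,"y": 0,"z": 0,"ax": 0,"ay": 0,"az": 0},{"gripper": -1,"x": 0,"y": 0,"z": 0,"ax": 0,"ay": 0,"az": 0},{"gripper": -1,"x": 0,"y": 0,"z": 0,"ax": 0,"ay": 0,"az": 0},{"gripper": -1,"x": 0,"y": 0,"z": 0,"ax": 0,"ay": 0,"az": 0},{"gripper": -1,"x": 0,"y": 0,"z": -1,"ax": 0,"ay": 0,"az": 0}]'

```text
clock: 9.22
position: [590.8, 138.3, 56.5]
ee_rot: [-0.156, 0.988, -0.0, -0.001]
contact_force: [0.2, 0.4, 0.4]
gripper_width: 85.5
grasp_force: 0.0
```

>>> send_rows --targets '[{"gripper": -1,"x": 0,"y": 0,"z": -4,"ax": 0,"ay": 0,"az": 0},{"gripper": -1,"x": 0,"y": 0,"z": -4,"ax": 0,"ay": 0,"az": 0},{"gripper": -1,"x": 0,"y": 0,"z": -4,"ax": 0,"ay": 0,"az": 0},{"gripper": -1,"x": 0,"y": 0,"z": -1,"ax": 0,"ay": 0,"az": 0},{"gripper": -1,"x": 0,"y": 0,"z": 0,"ax": 0,"ay": 0,"az": 0}]'

```text
clock: 9.63
position: [593.9, 139.4, 193.6]
ee_rot: [-0.157, 0.988, 0.001, 0.006]
contact_force: [-0.2, -0.4, -0.7]
gripper_width: 85.4
grasp_force: 0.0
```

>>> send_rows --targets '[{"gripper": 1,"x": 2.1,"y": -2.9,"z": 0,"ax": 0,"ay": 0,"az": 0},{"gripper": 1,"x": 2.1,"y": -2.9,"z": 0,"ax": 0,"ay": 0,"az": 0},{"gripper": 1,"x": 2.1,"y": -2.9,"z": 0,"ax": 0,"ay": 0,"az": 0},{"gripper": 1,"x": 2.1,"y": -2.9,"z": 0,"ax": 0,"ay": 0,"az": 0},{"gripper": 1,"x": 2.1,"y": -2.9,"z": 0,"ax": 0,"ay": 0,"az": 0}]'

```text
clock: 10.05
position: [534.8, -33.3, 186.8]
ee_rot: [-0.156, 0.988, 0.0, -0.0]
contact_force: [0.3, -0.1, 0.4]
gripper_width: 25.2
grasp_force: 0.0
```

>>> send_rows --targets '[{"gripper": 1,"x": 2.1,"y": -2.9,"z": 0,"ax": 0,"ay": 0,"az": 0},{"gripper": 1,"x": 2.1,"y": -2.9,"z": 0,"ax": 0,"ay": 0,"az": 0},{"gripper": 1,"x": 2.1,"y": -2.9,"z": 0,"ax": 0,"ay": 0,"az": 0},{"gripper": 1,"x": 2.1,"y": -2.9,"z": 0,"ax": 0,"ay": 0,"az": 0},{"gripper": 1,"x": 0,"y": 0,"z": 0,"ax": 0,"ay": 0,"az": 5.5}]'

```text
clock: 10.47
position: [489.2, -172.3, 186.7]
ee_rot: [-0.105, 0.994, 0.0, -0.001]
contact_force: [0.6, 0.2, 0.1]
gripper_width: 0.0
grasp_force: 0.0
```

>>> send_rows --targets '[{"gripper": 1,"x": 0,"y": 0,"z": 0,"ax": 0,"ay": 0,"az": 5.5},{"gripper": 1,"x": 0,"y": 0,"z": 0,"ax": 0,"ay": 0,"az": 5},{"gripper": 1,"x": 0,"y": 0,"z": 0,"ax": 0,"ay": 0,"az": 0},{"gripper": 1,"x": 0,"y": 0,"z": 0,"ax": 0,"ay": 0,"az": 0}]'

```text
clock: 10.8
position: [491.6, -168.3, 186.9]
ee_rot: [-0.018, 1.0, 0.0, -0.0]
contact_force: [-0.1, 0.2, -0.8]
gripper_width: -0.1
grasp_force: 0.0
```

```bash
python3 - <<'E'
from h import *
go(500,-172,78,2)
t=np.radians(18);c=np.array([582.4,135.4])
for n in("top","side"):
    p,w=cloud(n);q=w.reshape(-1,3);q=q[~np.isnan(q[:,0])]
    l=np.c_[(q[:,:2]-c)@[np.cos(t),np.sin(t)],(q[:,:2]-c)@[-np.sin(t),np.cos(t)],q[:,2]]
    b=l[(l[:,2]>72)&(l[:,2]<90)&(abs(l[:,0])<57)&(abs(l[:,1])<35)];print(n,len(b),"body x,y,z",np.percentile(b,[1,50,99],axis=0).round(1).tolist(),rect(b))
    print(arm.boxes_of(n,"supply_switch_tip")[:1])
    if n=="side":a=p[150:290,200:400]
cv2.imwrite("pics/side4.png",cv2.resize(a[:,:,::-1],(800,560),interpolation=2))
E
```

```text
t 10.8 pos [ 491.6 -168.3  186.9] yaw 2.08 down [-7.e-04  2.e-04 -1.e+00] F [-0.1  0.2 -0.8] w -0.1 0.0
 shift cm [-0.84 -0.4  10.89] az 0.08
top 565 body x,y,z [[-45.6, -23.2, 75.4], [1.2, -0.7, 82.2], [50.5, 21.7, 86.4]] (array([ 2.6, -0.4]), 98.3, 46.2, -0.0)
[]
side 605 body x,y,z [[-44.1, -20.5, 72.3], [0.5, 6.0, 82.5], [51.6, 24.6, 86.0]] (array([4.1, 1.7]), 99.6, 47.0, 0.3)
[{'rect': [336.8, 150.2, 17.3, 20.2], 'score': 0.46}]
```

View pics/side4.png

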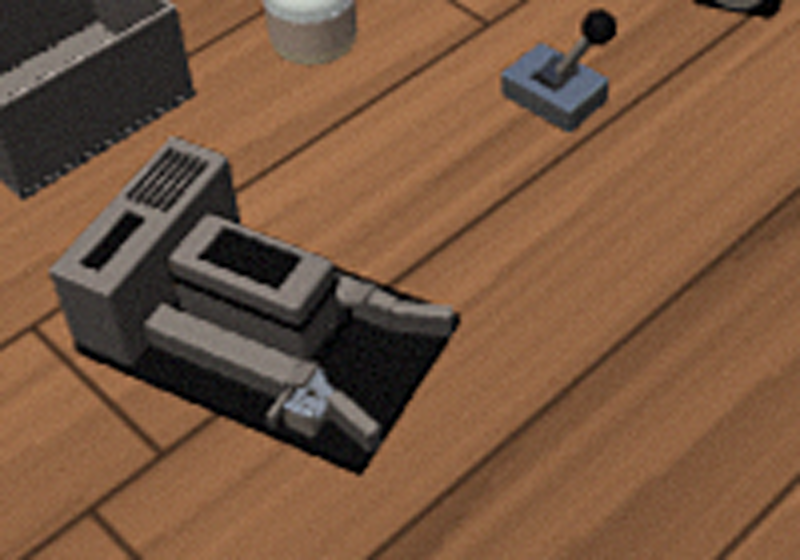

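The pack is home and straight: its body centre is at 3 mm in the charger frame, as expected, and the catch is out behind it. Throwing the lever.

>>> send_rows --targets '[{"gripper": 1,"x": 0,"y": -0.4,"z": 3.5,"ax": 0,"ay": 0,"az": 0},{"gripper": 1,"x": 0,"y": 0,"z": 3.7,"ax": 0,"ay": 0,"az": 0},{"gripper": 1,"x": 0,"y": 0,"z": 3.6,"ax": 0,"ay": 0,"az": 0},{"gripper": 1,"x": 0,"y": 0,"z": 0,"ax": 0,"ay": 0,"az": 0},{"gripper": 1,"x": 0,"y": 0,"z": 0,"ax": 0,"ay": 0,"az": 0}]'

```text
clock: 11.42
position: [491.1, -172.3, 78.3]
ee_rot: [-0.018, 1.0, -0.0, -0.002]
contact_force: [0.9, -0.3, 0.7]
gripper_width: 0.0
grasp_force: 0.0
```

>>> send_rows --targets '[{"gripper": 1,"x": -2.5,"y": 0,"z": 0,"ax": 0,"ay": 0,"az": 0},{"gripper": 1,"x": -2,"y": 0,"z": 0,"ax": 0,"ay": 0,"az": 0},{"gripper": 1,"x": -1.5,"y": 0,"z": 0,"ax": 0,"ay": 0,"az": 0},{"gripper": 1,"x": -1.5,"y": 0,"z": 0,"ax": 0,"ay": 0,"az": 0},{"gripper": 1,"x": -1.5,"y": 0,"z": 0,"ax": 0,"ay": 0,"az": 0}]'

```text
clock: 11.83
position: [584.1, -169.4, 83.0]
ee_rot: [-0.018, 1.0, -0.0, 0.002]
contact_force: [-1.6, -0.5, 0.9]
gripper_width: 0.1
grasp_force: 0.6
```

>>> send_rows --targets '[{"gripper": 1,"x": -1.5,"y": 0,"z": 0,"ax": 0,"ay": 0,"az": 0},{"gripper": 1,"x": -1.5,"y": 0,"z": 0,"ax": 0,"ay": 0,"az": 0},{"gripper": 1,"x": -0.5,"y": 0,"z": 0,"ax": 0,"ay": 0,"az": 0},{"gripper": 1,"x": 0,"y": 0,"z": 0,"ax": 0,"ay": 0,"az": 0}]'

```text
clock: 12.17
position: [619.1, -168.0, 81.7]
ee_rot: [-0.018, 1.0, -0.0, 0.002]
contact_force: [-0.3, -0.1, 0.9]
gripper_width: -0.0
grasp_force: 0.0
```

>>> send_rows --targets '[{"gripper": 1,"x": -0.5,"y": 0,"z": 0,"ax": 0,"ay": 0,"az": 0},{"gripper": 1,"x": -0.4,"y": 0,"z": 0,"ax": 0,"ay": 0,"az": 0},{"gripper": 1,"x": 0,"y": 0,"z": 0,"ax": 0,"ay": 0,"az": 0}]'

```text
clock: 12.42
position: [623.8, -168.0, 79.9]
ee_rot: [-0.017, 1.0, -0.0, -0.002]
contact_force: [-5.3, 1.0, 4.8]
gripper_width: 0.0
grasp_force: 2.6
```

>>> send_rows --targets '[{"gripper": 1,"x": 3,"y": 0,"z": 0,"ax": 0,"ay": 0,"az": 0},{"gripper": 1,"x": 4,"y": 0,"z": 0,"ax": 0,"ay": 0,"az": 0},{"gripper": 1,"x": 4,"y": 0,"z": 0,"ax": 0,"ay": 0,"az": 0},{"gripper": 1,"x": 2,"y": 0,"z": -4,"ax": 0,"ay": 0,"az": 0},{"gripper": 1,"x": 0,"y": 0,"z": -3,"ax": 0,"ay": 0,"az": 0}]'

```text
clock: 12.83
position: [490.7, -172.2, 146.3]
ee_rot: [-0.017, 1.0, 0.0, -0.004]
contact_force: [1.5, -0.5, 0.5]
gripper_width: -0.4
grasp_force: 0.0
```

```bash
python3 - <<'E'
from h import *
go(0,0,0,0)
for n,(a,b,e,d) in {"top":(350,130,400,190),"side":(315,130,365,190)}.items():
    p,w=cloud(n);q=w[b:d,a:e].reshape(-1,3);q=q[~np.isnan(q[:,0])]
    s=q[(q[:,2]>84)&(q[:,2]<112)];print(n,len(s),s.mean(0).round(1) if len(s) else None)
    if n=="side":cv2.imwrite("pics/side5.png",cv2.resize(p[120:290,200:400,::-1],(700,595),interpolation=2))
E
```

```text
t 12.8333 pos [ 490.7 -172.2  146.3] yaw 1.9 down [-7.9e-03  8.0e-04 -1.0e+00] F [ 1.5 -0.5  0.5] w -0.4 0.0
 shift cm [48.36 18.82 15.03] az 1.9
top 66 [ 644.  -169.7  100.5]
side 59 [ 642.5 -164.3   98.4]
```

View pics/side5.png

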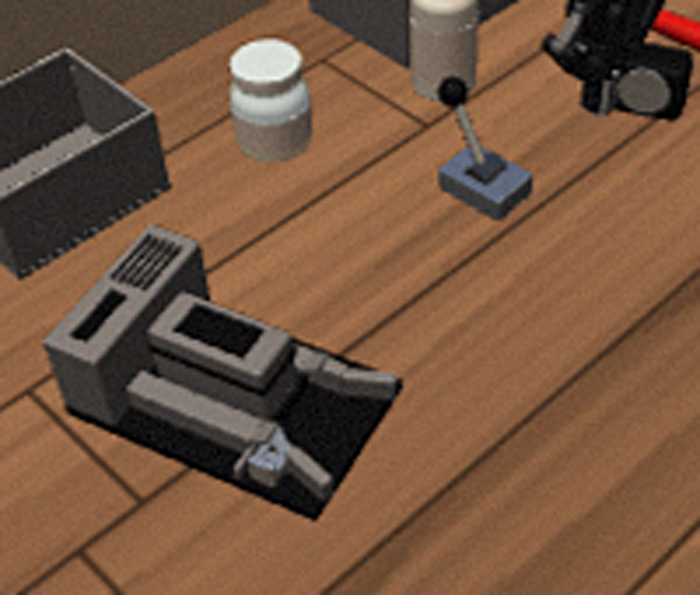

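The lever ball moved from x≈568 to x≈644, which is its full 76 mm swing. The pack is home and the arm is clear.

```bash
python3 -c "
from bench import arm
print(arm.job_done())"
```

```text
the job is handed in; nothing more can be done
None
```

I slid the flanged pack home in the charger with the catch out behind it, let go of it and threw the supply switch fully over, then handed the job in at about 13 s of the 58 s; the hand-in returned no verdict, and I did not measure the other items at the end, though the arm never touched them.

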